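Press the label holder home under the shelf lip

ROBOT

A 6-joint arm with a two-finger parallel gripper is mounted at the origin on the work surface. World frame = base frame: x ahead of the robot, y to its left, z up, the work surface at z = 0. Lengths are in m, angles in degrees, forces in N, time in s.
With the tool pointing down it reaches from about 0.4 to 0.825 m from the base axis. Payload 7 kg.
Tool frame: the origin (TCP) lies at the very end of the fingers, on their centre line; the grasp point (between the pads) lies 19 mm behind it; z points along the fingers, y is the line along which they close (so a half turn about z gives the same grasp; the last joint's range is limited). The gripper opens to 88 mm and grips with 3 to 60 N. Pads are 19 mm wide; open, the fingers measure 130 mm over their backs; the gripper's body (78 mm by 193 mm) begins 47 mm behind the grasp point.
Start: joints at [88.929, 20.546, 0.682, 0, -70.136, -16.507], TCP at [0.204, 0.643, 0.227] pointing down, gripper open.
Joint ranges: [-176.03, 176.03], [-82.01, 121.73], [-58.28, 71.71], [-173.87, 95.51], [-174.79, -0.11], [-173.66, 173.66]. Speed limits (degrees/s): [136.94, 136.94, 172.46, 180, 180, 180].

INTERFACE

Orientations are given as [roll, pitch, yaw] about the fixed x, y, z axes, in that order (R = Rz(yaw) Ry(pitch) Rx(roll)).
In Python, from plant import ctrl, cams, workorder gives the robot as it stands.
- The arm moves only by the tool play_rows, never from a script. Its argument "motion" is a list of rows, each an object of numbers: "x", "y", "z": the shift along the tool's x, y, z normalised to -1 to 1, where 1 is 0.025 m; "rx", "ry", "rz": the turn, a rotation vector about the tool's x, y, z normalised to -1 to 1, where 1 is 4 degrees. A call has 1 to 20 rows; each row shifts and turns the commanded pose from where the row before left it, along the tool's axes as they then stand; what a row does not reach is not made up. A row lasts 1/8 s, in which the tool goes at most 62.5 mm and 10.7 degrees, less where a joint would pass 70% of its speed; a pose out of reach is approached as far as the arm can. A call with a number of a shift or a turn outside -1 to 1 is refused whole. A call with a gripper value outside its range is refused whole. "fingers" is the opening, from -1 (shut) to 1 (fully open), set as the call begins (left out, the last holds). The fingers move at their own pace and stop on an object; the grip force is fixed at half the most. Time passes only in rows, so rows that do not move let the fingers close. It gives the time, the measured TCP pose, the force, the opening and the grip force at its end, in the units of the state.
- ctrl.get_obs(): the state, without advancing time (a new reading comes with each control period).
- cams.snapshot(name): name is "side" or "top" or "wrist"; returns the picture (400x640x3 uint8, blue, green, red); there is no depth.
- cams.get_calibration(name): a dict with "vertical_fov" (degrees; the focal length in pixels is half the picture's height over the tangent of half this angle, whatever the lens; pixels are square), "cx", "cy" (the principal point, pixels), "k1" (the pictures are not rectified: a ray, as slopes to the right and down, at radius r is drawn at 1 + k1 r^2 times it, then the intrinsics apply), "position" and "rotation" of the camera in the world. Camera axes: x right, y up, looking along -z (the intrinsics and any distortion apply to the point x, -y, -z); pixel columns grow to the right and rows downward; lengths in m; the calibration is good to about 2 mm. A picture is of the moment at which its call begins: read the wrist's pose just before it. get_calibration takes no time and is no camera call; for the wrist camera it gives the pose at the moment of the call.
- workorder.close_job(): hands the job in; it is judged then, once.
The state is a dict: "clock": time; "joint_pos": joint angles; "qvel": joint speeds; "tau": joint torques, N m; "tool_pos": TCP position; "orientation": TCP orientation; "force": force on the tool from outside, world axes, zero at the start; "moment": the same for the moment, N m; "opening": finger opening in m; "gripper_force": force on a finger pad.
Only numpy, scipy, OpenCV 4.12 (cv2) and the standard library are available. Lean on these libraries where they do the work, as an engineer would, in place of code of your own. Each camera call takes 0.05 s, during which the arm holds its last target. There are 200 camera calls.

TASK

Pick up the larger of the two grey label holders and set its foot down flat on the deck of the low wooden shelf, in front of the metal lip, with the tongue towards the lip. Slide it in under the lip until it has pushed the spring buffer all the way back, and finish while still holding it pressed fully home with the gripper, so that I can drive the fixing screw. Leave everything else where it is.

Things in the scene. Friction and masses are not known exactly. Their poses are not given: they have to be found in the camera images.
- holder: larger label holder, grey plastic, 50-100 g: foot 80 (x) x 70 (y) x 6 mm thick; upright label panel across its rear, 8 mm thick, 70 wide, top 51 mm above the underside, mid-plane at x = -32 mm, white card on its rear. The foot ahead of the panel is the tongue, front edge at x = +40 mm. Origin: centre of the underside; z up. Starts upright on the table, in any order with small_holder and tumbler
- shelf: low fixed shelf of coconut lumber standing on the table: deck 150 mm deep (its x) and 620 mm wide (its y), deck top 70 mm above the table. Origin: centre of its footprint at table height. x points from the front edge (robot side, x = -75 mm) to the back; z up
- mouth (a point): middle of the mouth under the aluminium lip, at deck height (70 mm), 25 mm behind the shelf's centre; axes as the shelf's, x into the channel. Channel 82 mm wide, 9 mm high, flared over the 12 mm in front of the mouth (flare up to 19 mm above the deck); lip 106 mm wide. Deck reaches 100 mm in front of the mouth and is clear for 60 mm either side of its middle
- buffer (a joint): travel of the white spring buffer in the channel (m): 0 out, 0.010 fully back on its hard stop. Its face is 19 mm behind the mouth when out, 29 mm fully back (the holder's origin is then 11 mm in front of the mouth). It pushes back with about 2.4 N at first, 6.4 N fully back, so the holder comes out if let go. Its pin stands 6 to 16 mm out of the lip's back
- tray_front (a point): grip edge of the half-extended drip tray of the grey plastic dish drainer at the left
- small_holder: a look-alike label holder, grey plastic like the task's one but clearly smaller: foot 50 x 34 mm, panel 34 mm wide. Not to be used. Origin: centre of its underside
- tumbler: red plastic tumbler, 68 mm across, 100 mm tall, standing on the table. Origin: centre of its underside
- mug: white ceramic mug, 80 mm across, 90 mm tall, standing on the shelf deck to the left of the lip. Origin: centre of its underside
- jar: upturned glass jar standing on its closed steel lid on the shelf deck to the right of the lip, 74 mm across, 115 mm tall. Origin: centre of its underside
- spoon_a: steel spoon 160 mm long lying on the table at the right
- spoon_b: a second steel spoon 160 mm long lying beside the first
- screwdriver: screwdriver 180 mm long lying on the table at the left
Things that resemble listed ones, but are neither listed nor needed, are in the scene too. Leave any orange or yellow look-alike of the holder alone.

How it is judged:
By the outcome, as a careful person would: the job done as asked, in the order asked, and still so for the second after the job is handed in, while the arm keeps its last pose, push and grip.
It also fails if it takes over 42 s, if anything falls off the work surface, if the arm or the gripper's body presses on something with over 40 N, if the wrist force passes 120 N, or if a joint passes its speed limit or range.

## Working session

There is one attempt and no reset: what is moved stays moved. The work goes in short steps, Python scripts to look and compute and a tool call to move; the robot and the scene stay as the last step left them, time stands still between calls to the robot, and variables do not carry over. Pictures are saved under pics/ and viewed, at most 10 in all, crops included, and the job is handed in when it is done.

Besides the shell and the picture viewer there is one more tool, called after "Request:" by a JSON object that holds its "op" and its "data". play_rows: Moves the arm, as the interface text tells. Its arguments: {"type":"object","properties":{"motion":{"type":"array"},"fingers":{"type":"number"}},"required":["motion"]}

```bash
mkdir -p pics; cat > h.py <<'E'
import numpy as np, cv2
from plant import ctrl, cams, workorder
def snap(n,f):
    c=cams.get_calibration(n); im=cams.snapshot(n); cv2.imwrite('pics/'+f+'.png',im); np.save('pics/'+f+'.npy',c,allow_pickle=True); return im
def cal(f): return np.load('pics/'+f+'.npy',allow_pickle=True).item()
def K(c):
    f=200/np.tan(np.radians(c['vertical_fov'])/2); return np.array([[f,0,c['cx']],[0,f,c['cy']],[0,0,1.]])
def ray(c,uv):
    k=K(c); uv=np.atleast_2d(np.array(uv,float)); d=(uv-k[:2,2])/k[0,0]; s=d.copy()
    for _ in range(30): s=d/(1+c['k1']*(s**2).sum(1,keepdims=True))
    v=np.c_[s[:,0],-s[:,1],-np.ones(len(s))]; R=np.array(c['rotation']).reshape(3,3)
    return np.array(c['position']),v@R.T
def plane(c,uv,z):
    p,d=ray(c,uv); return p+d*((z-p[2])/d[:,2:3])
def proj(c,P):
    R=np.array(c['rotation']).reshape(3,3); q=(np.atleast_2d(P)-np.array(c['position']))@R
    s=np.c_[q[:,0],-q[:,1]]/-q[:,2:3]; s=s*(1+c['k1']*(s**2).sum(1,keepdims=True)); return s*K(c)[0,0]+K(c)[:2,2]
def tri(c1,a,c2,b):
    p,d=ray(c1,a);q,e=ray(c2,b);d=d[0]/np.linalg.norm(d[0]);e=e[0]/np.linalg.norm(e[0])
    t=np.linalg.lstsq(np.c_[d,-e],q-p,rcond=None)[0]; A=p+t[0]*d;B=q+t[1]*e; return (A+B)/2,np.linalg.norm(A-B)
E
python3 - <<'E'
from h import *
for n in ['top','side','wrist']:
    snap(n,n+'0'); c=cal(n+'0'); print(n,c)
print(ctrl.get_obs())
E
```

```text
top {'vertical_fov': 54.90033325897112, 'cx': 320.99741894730556, 'cy': 195.5713657048104, 'k1': -0.08147252241414316, 'position': array([0.27696458, 0.04590583, 1.24286503]), 'rotation': array([  7.94493464,   0.54092648, -89.89636613])}
side {'vertical_fov': 54.13264200822698, 'cx': 318.6234692202013, 'cy': 195.02062481975437, 'k1': -0.031627647028715254, 'position': array([0.28061863, 0.78715183, 0.94456159]), 'rotation': array([  41.39902163,   -0.53807935, -165.32069835])}
wrist {'vertical_fov': 58.973488518489006, 'cx': 316.5736573712545, 'cy': 200.19504440577393, 'k1': -0.05709055454433305, 'position': array([0.27297187, 0.62091426, 0.38425324]), 'rotation': array([-1.54419913e+01,  1.31718663e-03, -1.07541424e+02])}
{'clock': 0.15, 'joint_pos': array([ 8.89280191e+01,  2.05814122e+01,  6.46254395e-01, -1.51573746e-02,
       -7.01356356e+01, -1.65080684e+01]), 'qvel': array([ 0.10503276, -0.11908334,  0.06836005,  0.15305786,  0.01443393,
       -0.03313034]), 'tau': array([-3.73362191e-04, -5.83278716e+01,  2.93290669e+01,  7.00126112e+00,
        8.76617327e-03, -1.10492147e-04]), 'tool_pos': array([0.20377345, 0.64312177, 0.22584624]), 'orientation': array([ 1.79928075e+02, -6.45435703e-03, -1.75852045e+01]), 'force': array([0.48161904, 0.83874464, 0.27890687]), 'moment': array([-0.0179716 ,  0.00783248, -0.01244947]), 'gripper_force': 0.0, 'opening': 0.08765829003092425}
```

```bash
sed -i "s/np.array(c\['rotation'\]).reshape(3,3)/Rot.from_euler('xyz',c['rotation'],degrees=True).as_matrix()/; 1a from scipy.spatial.transform import Rotation as Rot" h.py; cat h.py | head -3
```

```text
import numpy as np, cv2
from scipy.spatial.transform import Rotation as Rot
from plant import ctrl, cams, workorder
```

View pics/top0.png

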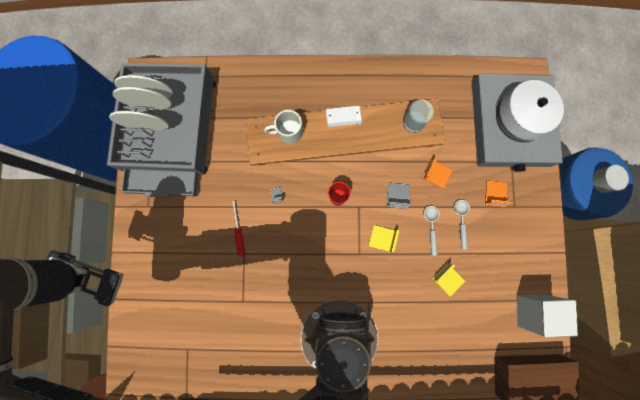

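View pics/side0.png

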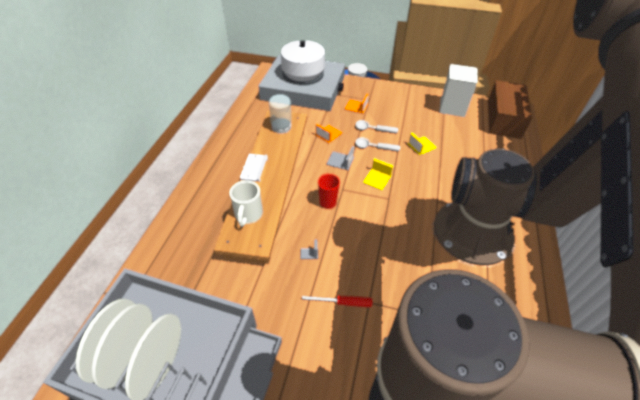

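The top view shows these candidates. Grey: (398,195), large, and (277,195), small. Orange: (438,173) and (497,193). Yellow: (383,238) and (449,280). By size and colour I choose the grey one at top (398,195), side (341,160). The lip is the white plate at top (344,116), side (254,167). Next is a close crop to check the choice.

```bash
python3 - <<'E'
from h import *
t=cv2.imread('pics/top0.png');s=cv2.imread('pics/side0.png')
def cr(im,x,y,w,h,k): return cv2.resize(im[y:y+h,x:x+w],(w*k,h*k),interpolation=cv2.INTER_CUBIC)
a=cr(t,373,170,50,37,8);b=cr(s,316,140,50,37,8);c=cr(t,319,98,50,37,8);d=cr(s,229,147,50,37,8)
cv2.imwrite('pics/cmp.png',np.vstack([np.hstack([a,b]),np.hstack([c,d])]))
c=cal('top0')
print(plane(c,[398,195],0),plane(c,[344,116],.09),plane(c,[277,195],0),plane(c,[338,193],0.1))
E
```

```text
[[ 0.45241308 -0.19344452  0.        ]] [[ 0.68884683 -0.01432096  0.09      ]] [[0.45222046 0.20171455 0.        ]] [[0.44426327 0.00600034 0.1       ]]
```

View pics/cmp.png

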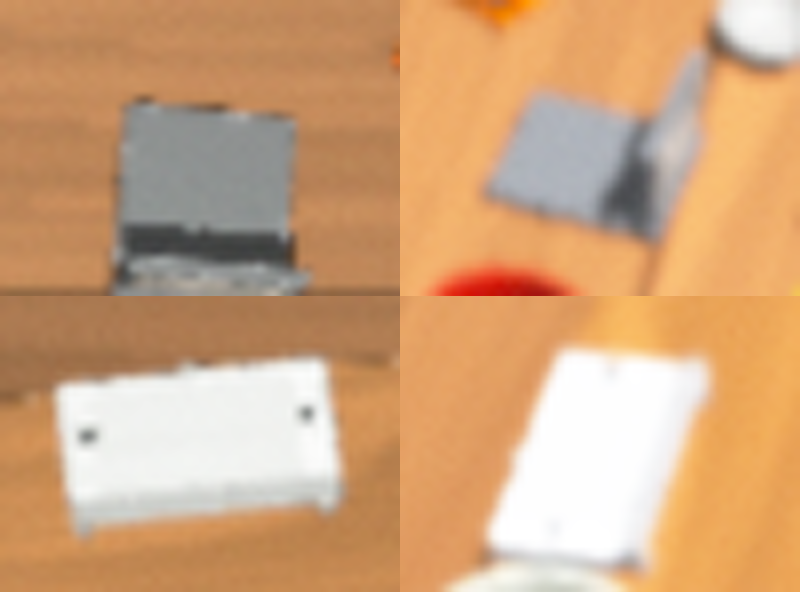

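The close crop confirms it. The large grey holder (top row) has its tongue facing +x and its panel on the robot side. Its front corners are at about top (390,183) and (410,185). The lip (bottom row) is turned slightly the other way. I'll move the wrist camera over both.

Request:
{"op": "play_rows", "data": {"motion": [{"x":0.98,"y":1,"z":-0.1},{"x":0.98,"y":1,"z":-0.1},{"x":0.98,"y":1,"z":-0.1},{"x":0.98,"y":1,"z":-0.1},{"x":0.98,"y":1,"z":-0.1},{"x":0.98,"y":1,"z":-0.1},{"x":0.98,"y":1,"z":-0.1},{"x":0.98,"y":1,"z":-0.1},{"x":0.98,"y":1,"z":-0.1},{"x":0.98,"y":1,"z":-0.1},{"x":0.98,"y":1,"z":-0.1},{"x":0.98,"y":1,"z":-0.1},{"x":0.98,"y":1,"z":-0.1},{"x":0.98,"y":1,"z":-0.1},{"x":0.98,"y":1,"z":-0.1},{"x":0.98,"y":1,"z":-0.1},{"x":0.98,"y":1,"z":-0.1},{"x":0.98,"y":1,"z":-0.1},{"x":0.98,"y":1,"z":-0.1},{"x":0.98,"y":1,"z":-0.1}], "fingers": 1}}

```text
$.motion[0]: bad value
```

Request:
{"op": "play_rows", "data": {"motion": [{"x":0.24,"rz":0.97},{"x":0.24,"rz":0.97},{"x":0.24,"rz":0.97},{"x":0.24,"rz":0.97},{"x":0.24,"rz":0.97},{"x":0.24,"rz":0.97},{"x":0.24,"rz":0.97},{"x":0.24,"rz":0.97},{"x":0.24,"rz":0.97},{"x":0.24,"rz":0.97},{"x":0.24,"rz":0.97},{"x":0.24,"rz":0.97},{"x":0.24,"rz":0.97},{"x":0.24,"rz":0.97},{"x":0.24,"rz":0.97},{"x":0.24,"rz":0.97},{"x":0.24,"rz":0.97},{"x":0.24,"rz":0.97},{"x":0.24,"rz":0.97},{"x":0.24,"rz":0.97},{}]}}

```text
$.motion[0]: bad value
```

Request:
{"op": "play_rows", "data": {"motion": [{"x":0.98,"y":1,"z":-0.1,"rx":0,"ry":0,"rz":0},{"x":0.98,"y":1,"z":-0.1,"rx":0,"ry":0,"rz":0},{"x":0.98,"y":1,"z":-0.1,"rx":0,"ry":0,"rz":0},{"x":0.98,"y":1,"z":-0.1,"rx":0,"ry":0,"rz":0},{"x":0.98,"y":1,"z":-0.1,"rx":0,"ry":0,"rz":0},{"x":0.98,"y":1,"z":-0.1,"rx":0,"ry":0,"rz":0},{"x":0.98,"y":1,"z":-0.1,"rx":0,"ry":0,"rz":0},{"x":0.98,"y":1,"z":-0.1,"rx":0,"ry":0,"rz":0},{"x":0.98,"y":1,"z":-0.1,"rx":0,"ry":0,"rz":0},{"x":0.98,"y":1,"z":-0.1,"rx":0,"ry":0,"rz":0},{"x":0.98,"y":1,"z":-0.1,"rx":0,"ry":0,"rz":0},{"x":0.98,"y":1,"z":-0.1,"rx":0,"ry":0,"rz":0},{"x":0.98,"y":1,"z":-0.1,"rx":0,"ry":0,"rz":0},{"x":0.98,"y":1,"z":-0.1,"rx":0,"ry":0,"rz":0},{"x":0.98,"y":1,"z":-0.1,"rx":0,"ry":0,"rz":0},{"x":0.98,"y":1,"z":-0.1,"rx":0,"ry":0,"rz":0},{"x":0.98,"y":1,"z":-0.1,"rx":0,"ry":0,"rz":0},{"x":0.98,"y":1,"z":-0.1,"rx":0,"ry":0,"rz":0},{"x":0.98,"y":1,"z":-0.1,"rx":0,"ry":0,"rz":0},{"x":0.98,"y":1,"z":-0.1,"rx":0,"ry":0,"rz":0}], "fingers": 1}}

```text
clock: 2.65
tool_pos: [0.5202, 0.0177, 0.2765]
orientation: [-180.0, 0.0, -17.6]
force: [-0.2, 1.0, 0.5]
opening: 0.0875
gripper_force: 0.0
```

Request:
{"op": "play_rows", "data": {"motion": [{"x":0.24,"y":0,"z":0,"rx":0,"ry":0,"rz":0.97},{"x":0.24,"y":0,"z":0,"rx":0,"ry":0,"rz":0.97},{"x":0.24,"y":0,"z":0,"rx":0,"ry":0,"rz":0.97},{"x":0.24,"y":0,"z":0,"rx":0,"ry":0,"rz":0.97},{"x":0.24,"y":0,"z":0,"rx":0,"ry":0,"rz":0.97},{"x":0.24,"y":0,"z":0,"rx":0,"ry":0,"rz":0.97},{"x":0.24,"y":0,"z":0,"rx":0,"ry":0,"rz":0.97},{"x":0.24,"y":0,"z":0,"rx":0,"ry":0,"rz":0.97},{"x":0.24,"y":0,"z":0,"rx":0,"ry":0,"rz":0.97},{"x":0.24,"y":0,"z":0,"rx":0,"ry":0,"rz":0.97},{"x":0.24,"y":0,"z":0,"rx":0,"ry":0,"rz":0.97},{"x":0.24,"y":0,"z":0,"rx":0,"ry":0,"rz":0.97},{"x":0.24,"y":0,"z":0,"rx":0,"ry":0,"rz":0.97},{"x":0.24,"y":0,"z":0,"rx":0,"ry":0,"rz":0.97},{"x":0.24,"y":0,"z":0,"rx":0,"ry":0,"rz":0.97},{"x":0.24,"y":0,"z":0,"rx":0,"ry":0,"rz":0.97},{"x":0.24,"y":0,"z":0,"rx":0,"ry":0,"rz":0.97},{"x":0.24,"y":0,"z":0,"rx":0,"ry":0,"rz":0.97},{"x":0.24,"y":0,"z":0,"rx":0,"ry":0,"rz":0.97},{"x":0,"y":0,"z":0,"rx":0,"ry":0,"rz":0.4}]}}

```text
clock: 5.15
tool_pos: [0.5845, -0.0658, 0.2763]
orientation: [180.0, -0.0, -93.0]
force: [0.7, 0.2, -0.2]
opening: 0.0876
gripper_force: 0.0
```

```bash
python3 - <<'E'
from h import *
im=snap('wrist','w1'); c=cal('w1'); print(c['position'],c['rotation'],ctrl.get_obs()['tool_pos'],ctrl.get_obs()['orientation'])
E
```

```text
[ 0.58141137 -0.13829769  0.43480908] [-1.55795263e+01  5.27122390e-02  1.77059967e+02] [ 0.5845403  -0.06557239  0.27632335] [ 1.79972822e+02  7.96957991e-04 -9.30180608e+01]
```

View pics/w1.png

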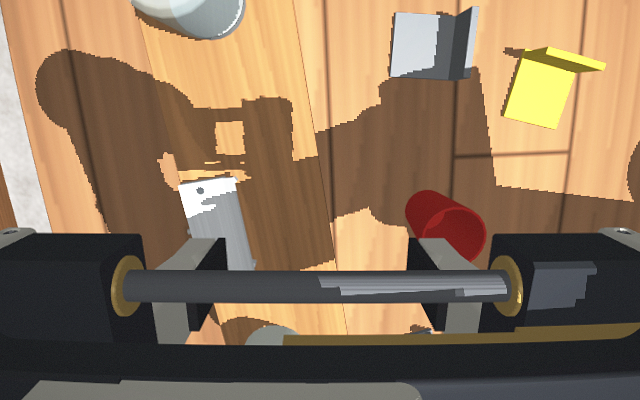

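The wrist view shows the holder's tongue front corners at about (396,12) and (391,77), with the panel at (465,40). The lip is half hidden at (215,220). I'll move to +y to see all of the lip.

Request:
{"op": "play_rows", "data": {"motion": [{"x":-1,"y":0,"z":0,"rx":0,"ry":0,"rz":0},{"x":-1,"y":0,"z":0,"rx":0,"ry":0,"rz":0},{"x":-1,"y":0,"z":0,"rx":0,"ry":0,"rz":0},{"x":-1,"y":0,"z":0,"rx":0,"ry":0,"rz":0},{"x":-1,"y":0,"z":0,"rx":0,"ry":0,"rz":0},{"x":-1,"y":0,"z":0,"rx":0,"ry":0,"rz":0},{"x":-0.6,"y":0,"z":0,"rx":0,"ry":0,"rz":0},{"x":0,"y":0,"z":0,"rx":0,"ry":0,"rz":0}]}}

```text
clock: 6.2
tool_pos: [0.593, 0.1001, 0.2764]
orientation: [180.0, -0.0, -92.8]
force: [-0.4, -0.3, -0.2]
opening: 0.0874
gripper_force: 0.0
```

```bash
python3 - <<'E'
from h import *
im=snap('wrist','w2'); w1=cv2.imread('pics/w1.png')
a=cv2.resize(w1[0:95,370:490],(480,380),interpolation=cv2.INTER_CUBIC)
cv2.imwrite('pics/w2v.png',np.vstack([im[:230],np.hstack([cv2.resize(w1[0:92,380:480],(400,368),interpolation=cv2.INTER_CUBIC),np.zeros((368,240,3),np.uint8)])]))
E
```

```text
(no output)
```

View pics/w2v.png

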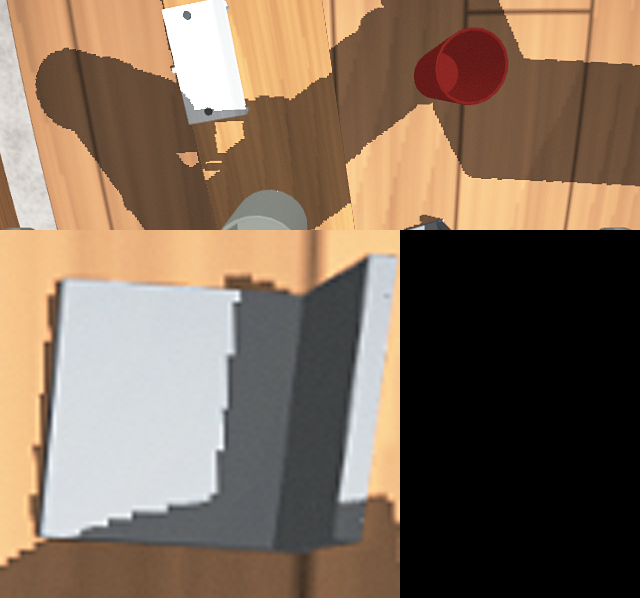

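In w2, the lip's screw holes are at (187,15) and (208,111), the buffer pin is at about (172,69), and the shelf front edge runs from (322,0) to (353,228). In w1, the foot and panel corners of the holder are clear. Now I'll turn these into positions.

```bash
python3 - <<'E'
from h import *
t,s,w1,w2=[cal(n) for n in('top0','side0','w1','w2')]
np.set_printoptions(precision=4,suppress=True)
print('FR',tri(w1,[395.6,12.2],t,[409.9,184.75]),tri(w1,[395.6,12.2],s,[333.5,151.5]))
print('FL',tri(w1,[390,76.7],t,[389.6,182.75]),tri(w1,[390,76.7],s,[327.2,164]))
h=plane(w1,[[395.6,12.2],[390,76.7],[455,16.2],[448.3,79.5]],.006);print('foot z6',h)
p=plane(w1,[[472,6.5],[463.3,78.2],[479.5,7],[470.5,78]],.051);print('panel top',p)
def yaw(a,b): d=a-b; return np.degrees(np.arctan2(d[0],-d[1]))  # a: y- end, b: y+ end
yaw2=lambda a,b: np.degrees(np.arctan2((b-a)[1],(b-a)[0]))-90
print('yaw',[yaw2(h[0],h[1]),yaw2(h[2],h[3]),yaw2(p[0],p[1]),yaw2(p[2],p[3])],'w',np.linalg.norm(h[0]-h[1]),np.linalg.norm(p[0]-p[1]))
R,L=tri(w2,[187,15],t,[357.4,112.6]),tri(w2,[208,111],t,[330,115.5]);print('holes',R,L,yaw2(R[0],L[0]))
for z in(.08,.085,.09):
  q=plane(w2,[[187,15],[208,111],[163,11],[225,0],[188,124],[247,113],[172,69]],z);print(z,q[:,:2].tolist(),yaw2(q[0],q[1]))
# shelf front edge in w2: subpixel via gradient on rows
im=cv2.GaussianBlur(cv2.imread('pics/w2.png'),(0,0),1).astype(float)
for r in [3,10,20,30,40,190,200,210,218]:
  x0=int(322+r*31/228); g=np.abs(np.diff(im[r,x0-12:x0+13],axis=0)).sum(1); print(r,x0-12+g.argmax()+.5,g.max())
E
```

```text
FR (array([ 0.4868, -0.2339, -0.0028]), np.float64(0.0005031477077097557)) (array([ 0.4858, -0.234 , -0.0003]), np.float64(0.003536486319158043))
FL (array([ 0.4936, -0.165 , -0.0005]), np.float64(0.0040151941458769266)) (array([ 0.4924, -0.1639,  0.0015]), np.float64(0.004755350027285299))
foot z6 [[ 0.4888 -0.2318  0.006 ]
 [ 0.4955 -0.1627  0.006 ]
 [ 0.4216 -0.2254  0.006 ]
 [ 0.4272 -0.1568  0.006 ]]
panel top [[ 0.4212 -0.2249  0.051 ]
 [ 0.4275 -0.1556  0.051 ]
 [ 0.4135 -0.2243  0.051 ]
 [ 0.4199 -0.1556  0.051 ]]
yaw [np.float64(-5.567049322958297), np.float64(-4.71038295213711), np.float64(-5.204825757656749), np.float64(-5.30034185974344)] w 0.06939445711216169 0.0695521487167871
holes (array([ 0.706 , -0.0578,  0.0779]), np.float64(0.003024788802913562)) (array([0.7094, 0.0297, 0.0387]), np.float64(0.0023341712429414923)) -2.173532857091999
0.08 [[0.7069058568430191, -0.0577826059483537], [0.6973491706265331, 0.03049083069746989], [0.7291345673858377, -0.06289498938223094], [0.670055207987056, -0.06824787163885682], [0.7189495272089309, 0.04187196163572843], [0.6590726124
[... 185 characters left out ...]
, [0.727175148980203, -0.061619763238158015], [0.6689281409211637, -0.06689723034534543], [0.7171336027734889, 0.04167115769200167], [0.6581002758518721, 0.034428324104134087], [0.725658904049389, -0.010299727718100327]] 6.178908036688256
0.09 [[0.7036133672768567, -0.05537620732780914], [0.6943259636205318, 0.030409913476964923], [0.7252157305745681, -0.06034453709408508], [0.6678010738552714, -0.06554658905183407], [0.7153176783380469, 0.04147035374827491], [0.6571279392742452, 0.034331020450658854], [0.7237211528253246, -0.00975786628655399]] 6.178908036688242
3 329.5 62.0
10 330.5 63.0
20 334.5 65.0
30 330.5 66.0
40 331.5 66.0
190 349.5 111.0
200 350.5 132.0
210 339.5 89.0
218 351.5 24.0
```

```bash
python3 - <<'E'
from h import *
np.set_printoptions(precision=4,suppress=True)
w2=cal('w2');t=cal('top0')
q=plane(w2,[[329.5,3],[330.5,10],[330.5,30],[331.5,40],[349.5,190],[350.5,200]],.07);print(q)
m=np.polyfit(q[:,1],q[:,0],1);print(m,np.degrees(np.arctan(-m[0])))
im=cv2.GaussianBlur(cv2.imread('pics/top0.png'),(0,0),.8).astype(float)
# shelf front edge in top view around columns 300..400
P=[]
for x in range(290,400,6):
  y0=int(round(160-(x-252)*17/187)); g=np.abs(np.diff(im[y0-8:y0+9,x],axis=0)).sum(1); P.append([x,y0-8+g.argmax()+.5])
P=np.array(P);print(P.T);Q=plane(t,P,.07);m=np.polyfit(Q[:,1],Q[:,0],1)
r=Q[:,0]-np.polyval(m,Q[:,1]);k=abs(r)<.004;m=np.polyfit(Q[k,1],Q[k,0],1);print(m,np.degrees(np.arctan(-m[0])),k.sum())
print('lip top front corners', plane(t,[[319+75/8,98+(525-296)/8],[319+342/8,98+(505-296)/8]],.07), plane(t,[[319+72/8,98+(500-296)/8],[319+340/8,98+(480-296)/8],[319+57/8,98+92/8],[319+325/8,98+64/8]],.085))
E
```

```text
[[ 0.5739 -0.0629  0.07  ]
 [ 0.5732 -0.0567  0.07  ]
 [ 0.574  -0.0389  0.07  ]
 [ 0.5734 -0.0298  0.07  ]
 [ 0.5599  0.1196  0.07  ]
 [ 0.559   0.1307  0.07  ]]
[-0.0809  0.5697] 4.626324610588636
[[290.  296.  302.  308.  314.  320.  326.  332.  338.  344.  350.  356.
  362.  368.  374.  380.  386.  392.  398. ]
 [159.5 158.5 157.5 157.5 156.5 157.5 157.5 156.5 155.5 159.5 154.5 153.5
  153.5 150.5 151.5 151.5 150.5 150.5 149.5]]
[-0.0914  0.5685] 5.222992005342539 17
lip top front corners [[ 0.6608  0.0343  0.07  ]
 [ 0.6691 -0.0714  0.07  ]] [[ 0.6661  0.0356  0.085 ]
 [ 0.6743 -0.0692  0.085 ]
 [ 0.7121  0.0415  0.085 ]
 [ 0.7237 -0.0641  0.085 ]]
```

The measurements agree. The holder's panel centre is at (0.4205, -0.190) with yaw -5.2°, and its 69.5 mm width matches the 70 mm given. The mouth is at about (0.671, -0.0155) with yaw about 5.5°, from the shelf edge plus 100 mm and from the lip edges. Now moving above the panel.

Request:
{"op": "play_rows", "data": {"motion": [{"x":0,"y":0,"z":0,"rx":0,"ry":0,"rz":0.6},{"x":0.937,"y":0.448,"z":0.2,"rx":0,"ry":0,"rz":0},{"x":0.937,"y":0.448,"z":0.2,"rx":0,"ry":0,"rz":0},{"x":0.937,"y":0.448,"z":0.2,"rx":0,"ry":0,"rz":0},{"x":0.937,"y":0.448,"z":0.2,"rx":0,"ry":0,"rz":0},{"x":0.937,"y":0.448,"z":0.2,"rx":0,"ry":0,"rz":0},{"x":0.937,"y":0.448,"z":0.2,"rx":0,"ry":0,"rz":0},{"x":0.937,"y":0.448,"z":0.2,"rx":0,"ry":0,"rz":0},{"x":0.937,"y":0.448,"z":0.2,"rx":0,"ry":0,"rz":0},{"x":0.937,"y":0.448,"z":0.2,"rx":0,"ry":0,"rz":0},{"x":0.937,"y":0.448,"z":0.2,"rx":0,"ry":0,"rz":0},{"x":0.937,"y":0.448,"z":0.2,"rx":0,"ry":0,"rz":0},{"x":0.937,"y":0.448,"z":0.2,"rx":0,"ry":0,"rz":0},{"x":0.937,"y":0.448,"z":0.2,"rx":0,"ry":0,"rz":0},{"x":0,"y":0,"z":0,"rx":0,"ry":0,"rz":0}]}}

```text
clock: 8.12
tool_pos: [0.4184, -0.192, 0.2111]
orientation: [180.0, -0.0, -95.4]
force: [0.4, -0.3, -0.4]
opening: 0.0876
gripper_force: 0.0
```

Request:
{"op": "play_rows", "data": {"motion": [{"x":-0.08,"y":-0.08,"z":0.98,"rx":0,"ry":0,"rz":0},{"x":0,"y":0,"z":1,"rx":0,"ry":0,"rz":0},{"x":0,"y":0,"z":1,"rx":0,"ry":0,"rz":0},{"x":0,"y":0,"z":1,"rx":0,"ry":0,"rz":0},{"x":0,"y":0,"z":1,"rx":0,"ry":0,"rz":0},{"x":0,"y":0,"z":1,"rx":0,"ry":0,"rz":0},{"x":0,"y":0,"z":0.8,"rx":0,"ry":0,"rz":0},{"x":0,"y":0,"z":0.7,"rx":0,"ry":0,"rz":0},{"x":0,"y":0,"z":0.4,"rx":0,"ry":0,"rz":0},{"x":0,"y":0,"z":0,"rx":0,"ry":0,"rz":0}]}}

```text
clock: 9.38
tool_pos: [0.4219, -0.1887, 0.0142]
orientation: [179.9, -0.0, -95.3]
force: [0.2, 0.1, 0.2]
opening: 0.0876
gripper_force: 0.0
```

Request:
{"op": "play_rows", "data": {"motion": [{"x":0,"y":0,"z":0,"rx":0,"ry":0,"rz":0},{"x":0,"y":0,"z":0,"rx":0,"ry":0,"rz":0},{"x":0,"y":0,"z":0,"rx":0,"ry":0,"rz":0},{"x":0,"y":0,"z":0,"rx":0,"ry":0,"rz":0},{"x":0,"y":0,"z":0,"rx":0,"ry":0,"rz":0},{"x":0,"y":0,"z":0,"rx":0,"ry":0,"rz":0},{"x":0,"y":0,"z":0,"rx":0,"ry":0,"rz":0},{"x":0,"y":0,"z":0,"rx":0,"ry":0,"rz":0}], "fingers": -1}}

```text
clock: 10.38
tool_pos: [0.4221, -0.1887, 0.0145]
orientation: [180.0, -0.0, -95.3]
force: [-0.2, -0.7, 0.7]
opening: 0.0133
gripper_force: 0.0
```

Request:
{"op": "play_rows", "data": {"motion": [{"x":0,"y":0,"z":0,"rx":0,"ry":0,"rz":0},{"x":0,"y":0,"z":0,"rx":0,"ry":0,"rz":0},{"x":0,"y":0,"z":0,"rx":0,"ry":0,"rz":0}]}}

```text
clock: 10.75
tool_pos: [0.422, -0.1887, 0.0145]
orientation: [180.0, 0.0, -95.3]
force: [-0.4, 0.2, -0.2]
opening: 0.0077
gripper_force: 30.0
```

Request:
{"op": "play_rows", "data": {"motion": [{"x":0,"y":0,"z":-0.5,"rx":0,"ry":0,"rz":0},{"x":0,"y":0,"z":-1,"rx":0,"ry":0,"rz":0},{"x":0,"y":0,"z":-1,"rx":0,"ry":0,"rz":0},{"x":0,"y":0,"z":-1,"rx":0,"ry":0,"rz":-0.9},{"x":0,"y":0,"z":-1,"rx":0,"ry":0,"rz":-0.9},{"x":0,"y":0,"z":-0.5,"rx":0,"ry":0,"rz":-0.9},{"x":-0.75,"y":-0.88,"z":0,"rx":0,"ry":0,"rz":0},{"x":-0.75,"y":-0.88,"z":0,"rx":0,"ry":0,"rz":0},{"x":-0.75,"y":-0.88,"z":0,"rx":0,"ry":0,"rz":0},{"x":-0.75,"y":-0.88,"z":0,"rx":0,"ry":0,"rz":0},{"x":-0.75,"y":-0.88,"z":0,"rx":0,"ry":0,"rz":0},{"x":-0.75,"y":-0.88,"z":0,"rx":0,"ry":0,"rz":0},{"x":-0.75,"y":-0.88,"z":0,"rx":0,"ry":0,"rz":0},{"x":-0.75,"y":-0.88,"z":0,"rx":0,"ry":0,"rz":0},{"x":0,"y":0,"z":0,"rx":0,"ry":0,"rz":0}]}}

```text
clock: 12.62
tool_pos: [0.5846, -0.0207, 0.139]
orientation: [180.0, -0.0, -84.4]
force: [-0.4, 0.2, -0.7]
opening: 0.0076
gripper_force: 30.0
```

```bash
python3 - <<'E'
from h import *
s=snap('side','s3'); t=snap('top','t3'); w=snap('wrist','w3')
r=lambda im,x,y,w,h,k: cv2.resize(im[y:y+h,x:x+w],(w*k,h*k),interpolation=cv2.INTER_CUBIC)
cv2.imwrite('pics/c3.png',np.vstack([np.hstack([r(s,200,110,100,75,4),r(t,300,95,100,75,4)]),np.hstack([w[:200],np.zeros((200,160,3),np.uint8)])]))
o=ctrl.get_obs();print(o['tool_pos'],o['orientation'],o['force'],o['clock'])
E
```

```text
[ 0.58265323 -0.02241682  0.13919443] [ 1.79942519e+02 -4.10076631e-03 -8.44974649e+01] [ 0.33225143 -0.58480484 -0.60287596] 12.775
```

View pics/c3.png

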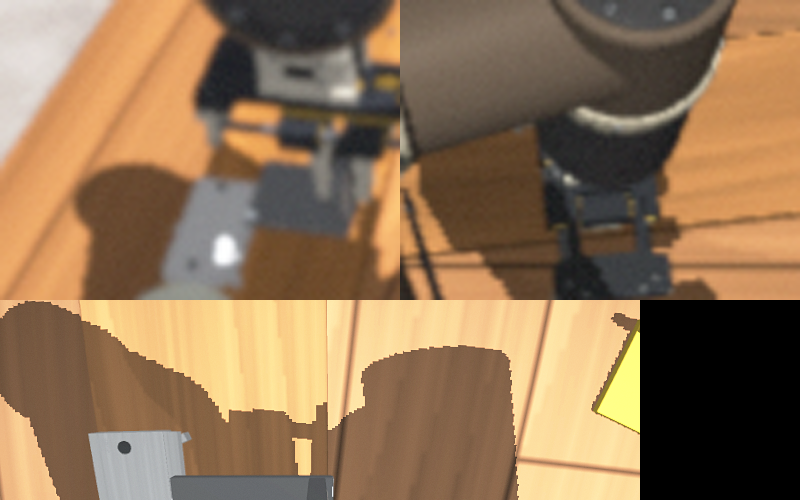

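The holder is held level. In the wrist view its right foot edge runs from (171,177) to (332,176), and the lip's right end from (89,133) to (182,132), nearly parallel. I'll check the lateral alignment from these.

```bash
python3 - <<'E'
from h import *
np.set_printoptions(precision=4,suppress=True)
w=cal('w3');y=np.radians(5.5);u=np.array([np.cos(y),np.sin(y)]);v=np.array([-u[1],u[0]])
f=plane(w,[[172,177],[331,176]],.1305)[:,:2]
m=np.array([.671,-.0155])
print('foot',f,(f-m)@u,(f-m)@v)
for z in(.082,.086,.09):
  l=plane(w,[[89,133],[182,132]],z)[:,:2]; print(z,l,(l-m)@u,(l-m)@v)
print(proj(w,[[*(m-.053*v),.082],[*(m+.04*u-.053*v),.082]]))
E
```

```text
foot [[ 0.6573 -0.0527]
 [ 0.5804 -0.0606]] [-0.0172 -0.0945] [-0.0358 -0.0362]
0.082 [[ 0.7288 -0.0637]
 [ 0.6703 -0.0693]] [ 0.0529 -0.0058] [-0.0535 -0.0535]
0.086 [[ 0.7262 -0.0642]
 [ 0.6688 -0.0697]] [ 0.0503 -0.0074] [-0.0538 -0.0538]
0.09 [[ 0.7237 -0.0648]
 [ 0.6673 -0.0702]] [ 0.0477 -0.0089] [-0.0541 -0.0541]
[[172.6175 132.8519]
 [109.1101 133.5047]]
```

The yaw matches and the lateral error is within about 1 mm. The front edge is 17 mm ahead of the mouth. Lowering onto the deck.

Request:
{"op": "play_rows", "data": {"motion": [{"x":0,"y":0,"z":0.8,"rx":0,"ry":0,"rz":0},{"x":0,"y":0,"z":0.8,"rx":0,"ry":0,"rz":0},{"x":0,"y":0,"z":0.4,"rx":0,"ry":0,"rz":0},{"x":0,"y":0,"z":0.12,"rx":0,"ry":0,"rz":0},{"x":0,"y":0,"z":0.04,"rx":0,"ry":0,"rz":0},{"x":0,"y":0,"z":0,"rx":0,"ry":0,"rz":0}]}}

```text
clock: 13.52
tool_pos: [0.5833, -0.0225, 0.0862]
orientation: [-179.9, 0.0, -84.5]
force: [0.0, -0.2, -1.2]
opening: 0.0077
gripper_force: 30.0
```

Request:
{"op": "play_rows", "data": {"motion": [{"x":0,"y":0,"z":0.04,"rx":0,"ry":0,"rz":0},{"x":0,"y":0,"z":0.02,"rx":0,"ry":0,"rz":0},{"x":0,"y":0,"z":0,"rx":0,"ry":0,"rz":0}]}}

```text
clock: 13.9
tool_pos: [0.5831, -0.0225, 0.0845]
orientation: [-180.0, -0.0, -84.5]
force: [-0.2, 0.1, 4.0]
opening: 0.0079
gripper_force: 30.0
```

Request:
{"op": "play_rows", "data": {"motion": [{"x":0,"y":-0.2,"z":0,"rx":0,"ry":0,"rz":0},{"x":0,"y":-0.2,"z":0,"rx":0,"ry":0,"rz":0},{"x":0,"y":-0.2,"z":0,"rx":0,"ry":0,"rz":0},{"x":0,"y":-0.2,"z":0,"rx":0,"ry":0,"rz":0},{"x":0,"y":-0.2,"z":0,"rx":0,"ry":0,"rz":0},{"x":0,"y":-0.2,"z":0,"rx":0,"ry":0,"rz":0},{"x":0,"y":0,"z":0,"rx":0,"ry":0,"rz":0}]}}

```text
clock: 14.78
tool_pos: [0.6137, -0.0198, 0.0846]
orientation: [-179.9, -0.0, -84.5]
force: [-0.6, -1.0, 4.9]
opening: 0.0076
gripper_force: 30.0
```

Free inside the flare and mouth. Continuing towards the buffer.

Request:
{"op": "play_rows", "data": {"motion": [{"x":0,"y":-0.15,"z":0,"rx":0,"ry":0,"rz":0},{"x":0,"y":-0.15,"z":0,"rx":0,"ry":0,"rz":0},{"x":0,"y":0,"z":0,"rx":0,"ry":0,"rz":0}]}}

```text
clock: 15.15
tool_pos: [0.6208, -0.0191, 0.0846]
orientation: [-180.0, -0.0, -84.5]
force: [-1.1, -0.2, 5.1]
opening: 0.008
gripper_force: 30.0
```

Request:
{"op": "play_rows", "data": {"motion": [{"x":0,"y":-0.12,"z":0,"rx":0,"ry":0,"rz":0},{"x":0,"y":-0.1,"z":0,"rx":0,"ry":0,"rz":0},{"x":0,"y":0,"z":0,"rx":0,"ry":0,"rz":0}]}}

```text
clock: 15.52
tool_pos: [0.6248, -0.0189, 0.0845]
orientation: [179.9, -0.0, -84.5]
force: [-7.4, -1.2, 9.6]
opening: 0.008
gripper_force: 30.0
```

Request:
{"op": "play_rows", "data": {"motion": [{"x":0,"y":-0.08,"z":0,"rx":0,"ry":0,"rz":0},{"x":0,"y":-0.08,"z":0,"rx":0,"ry":0,"rz":0},{"x":0,"y":0,"z":0,"rx":0,"ry":0,"rz":0}]}}

```text
clock: 15.9
tool_pos: [0.6281, -0.0186, 0.0846]
orientation: [179.8, -0.0, -84.5]
force: [-10.0, -1.0, 10.8]
opening: 0.0077
gripper_force: 30.0
```

Request:
{"op": "play_rows", "data": {"motion": [{"x":0,"y":-0.08,"z":0,"rx":0,"ry":0,"rz":0},{"x":0,"y":-0.04,"z":0,"rx":0,"ry":0,"rz":0},{"x":0,"y":0,"z":0,"rx":0,"ry":0,"rz":0}]}}

```text
clock: 16.27
tool_pos: [0.6305, -0.0184, 0.0846]
orientation: [179.8, -0.0, -84.5]
force: [-12.3, -0.9, 13.4]
opening: 0.0077
gripper_force: 30.0
```

Request:
{"op": "play_rows", "data": {"motion": [{"x":0,"y":-0.08,"z":0,"rx":0,"ry":0,"rz":0},{"x":0,"y":0,"z":0,"rx":0,"ry":0,"rz":0}]}}

```text
clock: 16.52
tool_pos: [0.6322, -0.0183, 0.0846]
orientation: [179.7, -0.0, -84.5]
force: [-13.3, -0.5, 13.3]
opening: 0.0079
gripper_force: 30.0
```

Request:
{"op": "play_rows", "data": {"motion": [{"x":0,"y":-0.08,"z":0,"rx":0,"ry":0,"rz":0},{"x":0,"y":0,"z":0,"rx":0,"ry":0,"rz":0}]}}

```text
clock: 16.77
tool_pos: [0.6323, -0.0184, 0.0845]
orientation: [179.5, -0.0, -84.5]
force: [-19.9, -0.1, 18.6]
opening: 0.0078
gripper_force: 30.1
```

```bash
python3 - <<'E'
from h import *
s=snap('side','s4'); w=snap('wrist','w4')
r=lambda im,x,y,w,h,k: cv2.resize(im[y:y+h,x:x+w],(w*k,h*k),interpolation=cv2.INTER_CUBIC)
cv2.imwrite('pics/c4.png',np.vstack([np.hstack([r(s,215,130,80,60,5),r(w,40,70,133,100,3)[:300]]),w[:240,:].copy().repeat(1,0)[:, :640] if 0 else np.hstack([w[:200],np.zeros((200,159,3),np.uint8)])]))
o=ctrl.get_obs();print(o['tool_pos'],o['orientation'],o['force'],o['moment'])
E
```

```text
[ 0.63229619 -0.01843791  0.08453472] [ 1.79555305e+02 -4.51270070e-02 -8.45142443e+01] [-19.05518179  -0.21357315  19.21783683] [0.2094186  6.31913931 0.19617593]
```

View pics/c4.png

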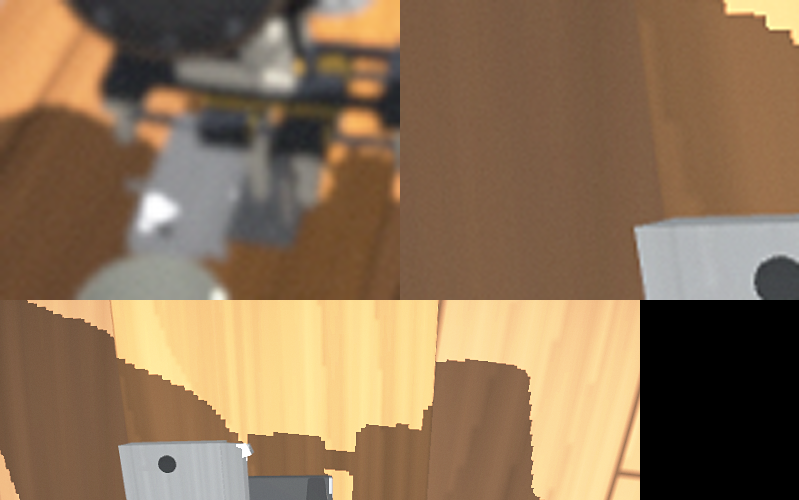

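The push stopped at x=0.632 while the force jumped from 13 N to 20 N, which is the hard stop, about 10 mm after first contact. The side view shows the pin out at about (241,167), and the finger is clear of the flare. I'll take out the 0.5° nose-down tilt and measure the pin.

Request:
{"op": "play_rows", "data": {"motion": [{"x":0,"y":0,"z":0,"rx":0.06,"ry":0,"rz":0},{"x":0,"y":-0.02,"z":0,"rx":0.06,"ry":0,"rz":0},{"x":0,"y":0,"z":0,"rx":0,"ry":0,"rz":0},{"x":0,"y":0,"z":0,"rx":0,"ry":0,"rz":0}]}}

```text
clock: 17.38
tool_pos: [0.6324, -0.0184, 0.0845]
orientation: [180.0, -0.1, -84.5]
force: [-20.6, 0.6, 20.1]
opening: 0.0077
gripper_force: 30.0
```

```bash
python3 - <<'E'
from h import *
s=snap('side','s5'); s0=cv2.imread('pics/side0.png')
r=lambda im:cv2.resize(im[150:190,230:270],(400,400),interpolation=cv2.INTER_CUBIC)
cv2.imwrite('pics/c5.png',np.hstack([r(s0),r(s)]))
c=cal('s5');y=np.radians(5.5);u=np.array([np.cos(y),np.sin(y)]);m=np.array([.671,-.0155])
lb=np.array([.7185,-.0113])
for e in(0,.006,.016): print(e,proj(c,[[*(lb+u*e),.0765]]), (proj(c,[[*(lb+u*e),.0765]])-[230,150])*10)
E
```

```text
0 [[245.93887777 166.51233626]] [[159.3887777  165.12336261]]
0.006 [[244.10229737 166.28864925]] [[141.02297374 162.88649254]]
0.016 [[241.04596252 165.91646425]] [[110.45962517 159.16464248]]
```

View pics/c5.png

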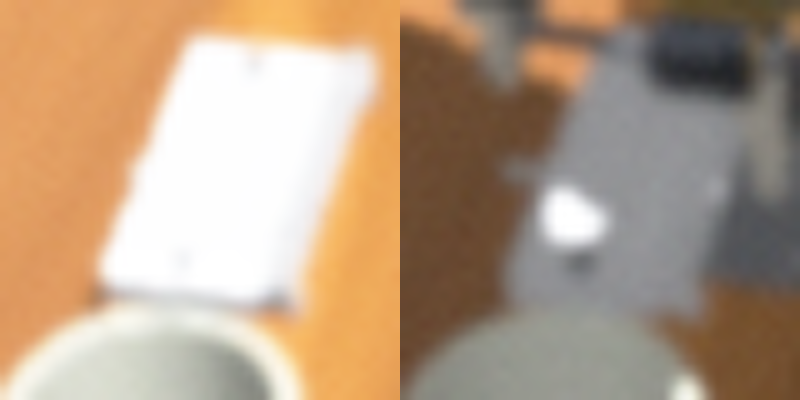

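The pin tip moved from x≈133 to x≈102 in the crop. At about 3.06 px/mm that is about 10 mm, so the buffer is fully back. Handing in.

```bash
python3 -c "
from h import *
print(workorder.close_job())"
```

```text
the job is handed in; nothing more can be done
None
```

The larger grey holder is flat on the deck under the lip, with the spring buffer fully back (its pin moved about 10 mm), and the gripper is still holding it pressed home with about 20 N; the job is handed in and no verdict was returned.

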